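# Comb soldering cartridges into their grooved tray

### The job

Three soldering cartridges lie crooked across the grooved tray: take the hand rake out of its stand, lower it into the tray until its bar rests on both guide rails, and comb slowly across the grooves, keeping the bar lightly on the rails, pressing with about 3 N, until every cartridge lies down in a groove of its own. Then put the rake back upright in its stand, bar down on the block. The cartridges are brittle, so move them only with the rake and do not press hard on them or on the tray, and leave the other things on the bench where they are.

Things in the scene. Friction and masses are not known exactly. Their poses are not given: they have to be found in the camera images.
- tray: Dark grooved tray, fixed and rigid, 128 mm along x (groove direction), 188 mm along y (across the grooves). Origin: centre of its underside. Eight square-sided grooves along x, 15 mm wide, 22 mm apart, centres at y = +-11, +-33, +-55, +-77 mm; groove floors 10 mm, flat ridge tops 20.5 mm above the underside. End walls at y = +-88 to +-94 mm, 31 mm tall.
- tray_rails (a point): Point midway between the tray's two long guide rails, 39.2 mm above its underside; axes as the tray's. The rails run along y at x = +-56 to +-64 mm (112 mm free between), level, flat on top, faced with pale hard rubber. Thumb screws clamp them anywhere from 0 to 3.4 mm above this point; that height is not measured: feel for it. They hardly give (under 0.5 mm at 20 N).
- rake_grip (a point): Hand rake standing in its stand, about 0.12 kg. Point: middle of its flat lime-green grip fin, 42 mm along x, 12 mm thick along y (pinch it along y), 46 mm tall. Axes: x along the bar, y the combing direction, z up. Below the point: fin foot and bar top 25 mm, bar underside 37 mm, tine tips 55 mm.
- rake_bar (a point): Middle of the flat underside of the rake's white bar (140 mm along x, 14 mm along y, 12 mm tall). Eight steel tines 18 mm long, 9.5 mm wide, 6 mm thick in y, span 97 mm below it. Bar down on the rails, tines end 0.7 to 4.1 mm above the ridges: they clear seated cartridges and catch crooked ones. Carried higher, or faster than about 25 mm/s, they ride up and wedge on cartridges.
- stand: Black rake stand, fixed: plate 160 x 60 x 4 mm with a slotted block, 152 mm along x, 40 mm along y, top 24 mm above the underside. Origin: centre of the underside. Slot 108 mm along x, 12 mm wide, 20 mm deep, takes the tines; the bar's ends rest on the block, bar along the slot either way round, grip point then 61 mm above the origin.
- cart1_mid (a point): Soldering heater cartridge with orange band, lying crooked across the ridges: smooth steel sleeve 10 mm across, 72 mm long, then a thin copper tip, 86 mm in all, 40 g, brittle, rolls easily. Point: middle of its length, on its axis; x along it to the tip. On the ridges the point is 25.5 mm above the tray's underside, down in a groove 15 mm. They lie within 72 mm of the tray's middle in its y.
- cart2_mid (a point): Soldering heater cartridge with orange band, lying crooked across the ridges: smooth steel sleeve 10 mm across, 72 mm long, then a thin copper tip, 86 mm in all, 40 g, brittle, rolls easily. Point: middle of its length, on its axis; x along it to the tip. On the ridges the point is 25.5 mm above the tray's underside, down in a groove 15 mm. They lie within 72 mm of the tray's middle in its y.
- cart3_mid (a point): Soldering heater cartridge with orange band, lying crooked across the ridges: smooth steel sleeve 10 mm across, 72 mm long, then a thin copper tip, 86 mm in all, 40 g, brittle, rolls easily. Point: middle of its length, on its axis; x along it to the tip. On the ridges the point is 25.5 mm above the tray's underside, down in a groove 15 mm. They lie within 72 mm of the tray's middle in its y.
- seated1_mid (a point): Soldering cartridge with lime band, same shape and point, already lying in a groove of the tray (point 15 mm above the underside).
- seated2_mid (a point): Soldering cartridge with lime band, same shape and point, already lying in a groove of the tray (point 15 mm above the underside).
- squeeze_bottle: Bystander: white squeeze bottle, 42 mm across, 115 mm tall. Origin: underside.
- flux_jar: Bystander: clear jar with yellow cap, 56 mm across, 70 mm tall. Origin: underside.
- spray_bottle: Bystander: aluminium bottle with black cap, 48 mm across, 125 mm tall. Origin: underside.
- driver: Bystander: blue-handled screwdriver lying on or by the teal mat, 150 mm long. Origin: underside.
- tweezers: Bystander: steel tweezers lying flat, 120 mm long. Origin: underside.
- phone_display: Bystander: black telephone screen lying flat, 145 x 69 x 7 mm. Origin: underside.
- tip_cleaner: Bystander: round black tip cleaner with brass wool, 72 mm across, 65 mm tall. Origin: underside.

How it is judged:
On the way, in this order (a step that is already met when the one before it is completed fails the run):
1. The held rake rests with its bar on the tray's two rails (with 1 to 6 N), upright, over the grooves, and crooked cartridges are yet to be combed (contact force between rake and rails between 1 and 6 N and contact force between the fingers and rake above 1 N and angle between rake_grip's own z axis and vertical below 0.12 rad and horizontal distance between rake_grip and tray below 0.11 m and z of rake_grip in the frame of tray below 0.083 m), for 0.25 s.
2. All cartridges lie in grooves while the held rake still rides on the rails with 1 to 6 N (contact force between rake and rails between 1 and 6 N and contact force between the fingers and rake above 1 N and z of rake_grip in the frame of tray below 0.083 m and z of each of cart1_mid, cart2_mid, cart3_mid, seated1_mid, seated2_mid in the frame of tray below 0.018 m and angle between the x axis of each of cart1_mid, cart2_mid, cart3_mid, seated1_mid, seated2_mid and the x axis of tray, either way round below 0.08 rad), for 0.2 s.
At the end, for the whole second after the job is handed in: All five cartridges at rest in grooves (middles under 18 mm above the tray's underside, within 0.08 rad of the grooves); rake at rest in its stand: grip point within 10 mm of its centre, 57 to 65 mm up, upright within 0.15 rad, bar along the slot within 0.1 rad (z of each of cart1_mid, cart2_mid, cart3_mid, seated1_mid, seated2_mid in the frame of tray below 0.018 m and angle between the x axis of each of cart1_mid, cart2_mid, cart3_mid, seated1_mid, seated2_mid and the x axis of tray, either way round below 0.08 rad and linear speed of each of cart1, cart2, cart3, seated1, seated2, rake below 0.02 m/s and horizontal distance between rake_grip and stand below 0.01 m and z of rake_grip in the frame of stand between 0.057 and 0.065 m and angle between rake_grip's own z axis and vertical below 0.15 rad and angle between the x axis of rake_grip and the x axis of stand, either way round below 0.1 rad); the robot touches nothing.
It fails at once if The rake or the gripper is pressed on the tray or its rails with more than 18 N (contact force between rake and rails above 18 N or contact force between any of rake, the fingers and tray above 18 N).
It fails at once if A brittle cartridge is pushed or pressed by the rake with more than 15 N (contact force between rake and cart1 above 15 N or contact force between rake and cart2 above 15 N or contact force between rake and cart3 above 15 N or contact force between rake and seated1 above 15 N or contact force between rake and seated2 above 15 N).
It fails at once if A cartridge is touched by the gripper instead of the rake (contact force between the fingers and cart1 above 0.3 N or contact force between the fingers and cart2 above 0.3 N or contact force between the fingers and cart3 above 0.3 N or contact force between the fingers and seated1 above 0.3 N or contact force between the fingers and seated2 above 0.3 N).
It fails at once if A cartridge leaves the tray (horizontal distance between any of cart1_mid, cart2_mid, cart3_mid, seated1_mid, seated2_mid and tray above 0.13 m).
It fails at once if A bystander on the bench is moved by more than 15 mm (distance of any of squeeze_bottle, flux_jar, spray_bottle, driver, tweezers, phone_display, tip_cleaner from where it was at the start of the episode above 0.015 m).
It also fails if it takes over 64 s, if anything falls off the work surface, if the arm or the gripper's body presses on something with over 40 N, if the wrist force passes 120 N, or if a joint passes its speed limit or range.

### The arm

A 6-joint arm with a two-finger parallel gripper is mounted at the origin on the work surface. World frame = base frame: x ahead of the robot, y to its left, z up, the work surface at z = 0. Lengths are in m, angles in rad, forces in N, time in s.
With the tool pointing down it reaches from about 0.3 to 0.775 m from the base axis. Payload 14.6 kg.
Tool frame: the origin (TCP) lies at the very end of the fingers, on their centre line; the grasp point (between the pads) lies 19 mm behind it (pinch_z is the distance from the TCP to the grasp point, in m); z points along the fingers, y is the direction in which the jaws open and shut (so a half turn about z gives the same grasp; the last joint's range is limited). The gripper opens to 94 mm and grips with 3 to 60 N. Pads are 16 mm wide; open, the fingers measure 119 mm over their backs; the gripper's body (75 mm by 177 mm) begins 78 mm behind the grasp point.
Start: joints at [-1.196, 0.3, 1.521, -0, 1.321, -0.067], TCP at [0.235, -0.497, 0.205] pointing down, gripper open.
Joint ranges: [-3.03, 3.03], [-0.79, 2.21], [0.23, 2.52], [-1.04, 4.18], [0, 3.07], [-2.55, 2.55]. Speed limits (rad/s): [2.22, 2.22, 2.57, 3.14, 3.14, 3.14].

### API

Orientations are given as [roll, pitch, yaw] about the fixed x, y, z axes, in that order (R = Rz(yaw) Ry(pitch) Rx(roll)).
In Python, from station import get_obs, camera, hand_in, pinch_z gives the robot as it stands.
- The arm moves only by the tool servo_tool, never from a script. Its argument "moves" is a list that holds one entry, the list of rows, each a list of 7 numbers: the turn, a rotation vector about the tool's x, y, z normalised to -1 to 1, where 1 is pi/2 rad, then the shift along the tool's x, y, z normalised to -1 to 1, where 1 is 500 mm, then the closure, from 0 (fully open) to 1 (shut). In form: [[[rx, ry, rz, x, y, z, hand], ...]]. A call has 1 to 12 rows; each row is the pose to reach, as a shift and turn from the pose measured when the call began, along the tool's axes at that moment; what a row does not reach only later rows make up. A row lasts 1/12 s, in which the tool goes at most 41.7 mm and 7.16 degrees, less where a joint would pass 70% of its speed; a pose out of reach is approached as far as the arm can. A call with a number of a shift or a turn outside -1 to 1 is refused whole. A call with a gripper value outside its range is refused whole. The fingers move at their own pace and stop on an object; "squeeze" is the grip in N (left out, the last holds). Time passes only in rows, so rows that repeat a pose let the fingers close. It gives the time, the measured TCP pose, the force and the opening at its end, in the units of the state.
- get_obs(): the state, without advancing time (a new reading comes with each control period).
- camera(name): name is "scene" or "top" or "wrist"; returns a dict with "color" (400x640x3 uint8, red, green, blue), "intrinsics" (3x3 intrinsics, pixels), "rvec" (rotation vector, rad) and "tvec" (3), from world to camera coordinates, as OpenCV has them. Camera axes: x right, y down, z forward; pixel columns grow to the right and rows downward; lengths in m; the calibration is good to about 2 mm. A picture is of the moment at which its call begins. There is no depth.
- hand_in(): hands the job in, once; it reports no verdict.
The state is a dict: "time_s": time; "qpos": joint angles; "joint_vel": joint speeds; "tau": joint torques, N m; "ee_pos": TCP position; "eef_rot": TCP orientation; "force": force on the tool from outside, world axes, zero at the start; "moment": the same for the moment, N m; "grip_width": finger opening in m.
Only numpy, scipy, OpenCV 4.12 (cv2) and the standard library are available. Lean on these libraries where they do the work, as an engineer would, in place of code of your own. Each camera call takes 0.05 s, during which the arm holds its last target.

## Working session

There is one attempt and no reset: what is moved stays moved. The work goes in short steps, Python scripts to look and compute and a tool call to move; the robot and the scene stay as the last step left them, time stands still between calls to the robot, and variables do not carry over. Pictures are saved under pics/ and viewed, and the job is handed in when it is done.

Besides the shell and the picture viewer there is one more tool, called as a command line: name --argument value ..., lists and objects as JSON in quotes. servo_tool: Moves the arm, as the interface text tells. Scaled input: -1 to 1 covers 500 mm each way for a shift and pi/2 rad each way for a turn. Its arguments: {"type":"object","properties":{"moves":{"type":"array"},"squeeze":{"type":"number"}},"required":["moves"]}

```bash
ls; mkdir -p pics
python3 - <<'E'
from station import *
import cv2
o=get_obs();print(o,pinch_z)
for n in ["scene","top","wrist"]:
    c=camera(n);cv2.imwrite(f"pics/{n}0.png",c["color"][:,:,::-1]);print(n,c["intrinsics"],c["rvec"],c["tvec"])
E
```

```text
pics
{'time_s': 0.0, 'qpos': array([-1.19559671e+00,  3.00471802e-01,  1.52158823e+00, -2.68439534e-05,
        1.32069705e+00, -6.66040702e-02]), 'joint_vel': array([-0.00168472, -0.00108411,  0.00023764,  0.00124451, -0.00061799,
        0.00142898]), 'tau': array([ 1.70998323e-03, -5.31811130e+01, -3.52731335e+01,  7.08878785e-02,
        2.44223006e-02, -1.14372467e-04]), 'ee_pos': array([ 0.23505517, -0.49694737,  0.20488292]), 'eef_rot': array([-3.14042908e+00, -5.15549665e-05,  4.41810319e-01]), 'force': array([-0.28289625, -0.03421415,  0.57347015]), 'moment': array([ 0.0093832 ,  0.02283068, -0.05641166]), 'grip_width': 0.09418334112190753} 0.0188
scene [[433.03618603   0.         320.81284784]
 [  0.         433.03618603 205.20339224]
 [  0.           0.           1.        ]] [ 2.15472058  1.36117513 -0.47860575] [-0.21703947 -0.41235418  1.56419645]
top [[365.96740003   0.         323.50821087]
 [  0.         365.96740003 204.719318  ]
 [  0.           0.           1.        ]] [ 2.20321831 -2.15593083  0.06146862] [-0.07228167  0.61018707  1.12212706]
wrist [[280.23127924   0.         317.65625453]
 [  0.         280.23127924 201.42581208]
 [  0.           0.           1.        ]] [-2.47336113  1.56509783  0.19621222] [-0.54860381 -0.02498728  0.39124906]
```

View pics/top0.png

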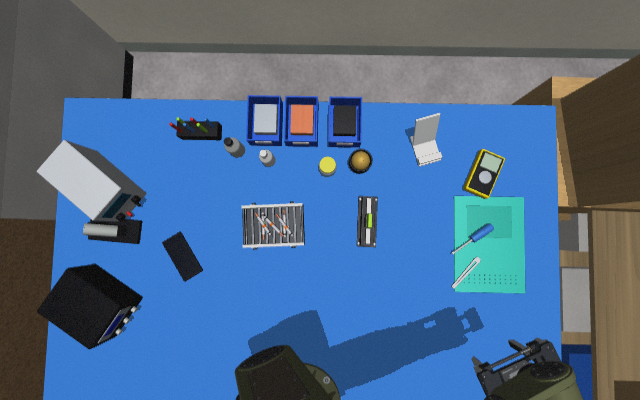

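View pics/scene0.png

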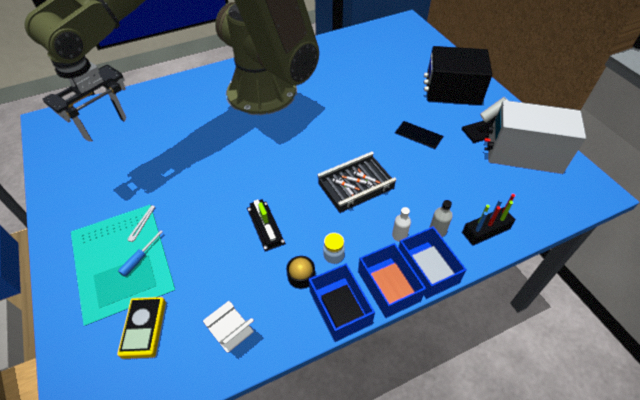

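View pics/wrist0.png

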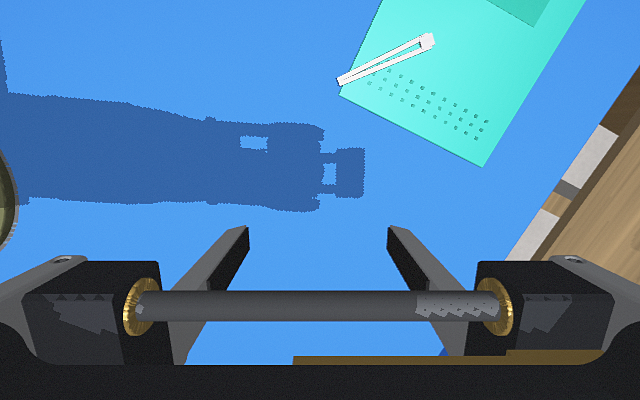

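```bash
cat > h.py <<'E'
from station import *
import cv2, numpy as np
def cam(n):
    c=camera(n);c["R"]=cv2.Rodrigues(np.array(c["rvec"]))[0];return c
def ray(c,uv,z):
    uv=np.atleast_2d(np.array(uv,float));d=np.c_[uv,np.ones(len(uv))]@np.linalg.inv(c["intrinsics"]).T@c["R"]
    o=-c["R"].T@np.array(c["tvec"]).ravel()
    return o+d*((z-o[2])/d[:,2:3])
def proj(c,p):
    p=np.atleast_2d(np.array(p,float))
    return cv2.projectPoints(p,np.array(c["rvec"]),np.array(c["tvec"]),c["intrinsics"],None)[0][:,0]
E
python3 - <<'E'
from h import *
c=cam("top");im=c["color"]
hsv=cv2.cvtColor(im,cv2.COLOR_RGB2HSV)
def blobs(m,x0,y0,x1,y1,name,z,amin=4):
    mm=np.zeros_like(m);mm[y0:y1,x0:x1]=m[y0:y1,x0:x1]
    n,l,s,ce=cv2.connectedComponentsWithStats(mm.astype(np.uint8))
    for i in range(1,n):
        if s[i,4]>=amin:
            r=cv2.minAreaRect(np.argwhere(l==i)[:,::-1].astype(np.float32))
            b=cv2.boxPoints(r);print(name,s[i,4],ce[i].round(1),"ctr",ray(c,r[0],z).round(4)[0,:2],"box",ray(c,b,z)[:,:2].round(3).tolist())
g=cv2.inRange(hsv,(32,120,100),(50,255,255))>0
blobs(g,355,190,380,250,"fin",0.084+.0)
w=(hsv[...,1]<60)&(hsv[...,2]>170)
blobs(w,355,190,380,250,"bar",0.036)
blobs(w,238,198,310,252,"rail",0.041,20)
k=hsv[...,2]<80
blobs(k,350,190,385,252,"stand",0.024,50)
blue=(hsv[...,0]>95)&(hsv[...,0]<125)&(hsv[...,1]>120)
blobs(~blue,350,190,385,252,"standall",0.012,50)
blobs(~blue,235,198,310,255,"trayall",0.03,50)
cv2.imwrite("pics/topz.png",cv2.resize(im[190:260,230:390,::-1],None,fx=5,fy=5,interpolation=cv2.INTER_NEAREST))
c=cam("scene");cv2.imwrite("pics/scz.png",cv2.resize(c["color"][140:255,240:400,::-1],None,fx=5,fy=5,interpolation=cv2.INTER_NEAREST))
E
```

```text
fin 57 [369.5 220.4] ctr [ 0.5651 -0.196 ] box [[0.586, -0.191], [0.586, -0.2], [0.545, -0.201], [0.545, -0.192]]
bar 58 [368.5 205.2] ctr [ 0.6126 -0.1977] box [[0.634, -0.193], [0.634, -0.202], [0.591, -0.203], [0.591, -0.193]]
bar 58 [367.5 235.8] ctr [ 0.5175 -0.1959] box [[0.539, -0.191], [0.539, -0.2], [0.496, -0.201], [0.496, -0.192]]
rail 148 [271.3 205.1] ctr [0.6059 0.1005] box [[0.604, 0.192], [0.616, 0.01], [0.608, 0.009], [0.596, 0.191]]
rail 22 [275.5 228.5] ctr [0.5342 0.0859] box [[0.543, 0.098], [0.546, 0.095], [0.525, 0.073], [0.522, 0.076]]
rail 149 [273.2 244.5] ctr [0.4863 0.0921] box [[0.485, 0.184], [0.498, 0.001], [0.487, 0.0], [0.474, 0.183]]
stand 574 [366.  220.9] ctr [ 0.5627 -0.1934] box [[0.487, -0.163], [0.64, -0.166], [0.639, -0.224], [0.486, -0.22]]
standall 944 [366.7 221.2] ctr [ 0.5638 -0.1954] box [[0.486, -0.164], [0.643, -0.168], [0.642, -0.227], [0.485, -0.222]]
trayall 2633 [272.8 225. ] ctr [0.5447 0.0971] box [[0.61, 0.198], [0.619, 0.005], [0.48, -0.002], [0.471, 0.189]]
```

View pics/topz.png

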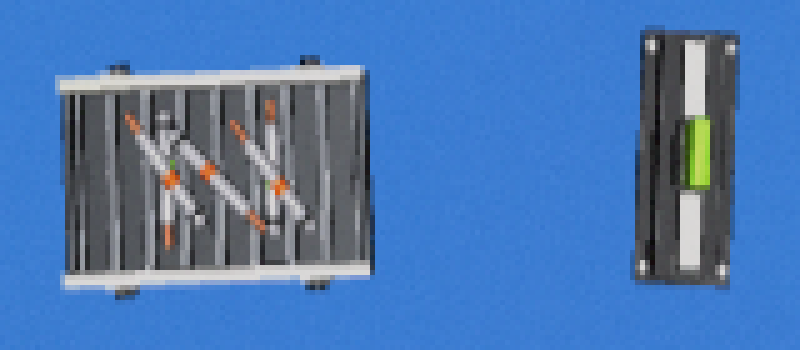

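View pics/scz.png

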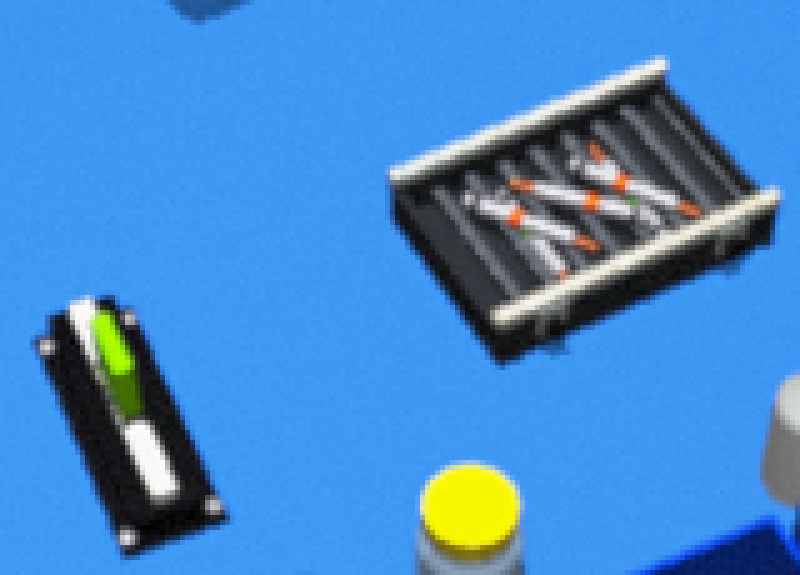

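```bash
cat >> h.py <<'E'
from scipy.spatial.transform import Rotation as Ro
def go(p,yaw,roll=np.pi,pitch=0.):
    o=get_obs();R=Ro.from_euler('xyz',o["eef_rot"]);T=Ro.from_euler('xyz',[roll,pitch,yaw])
    t=(R.inv()*T).as_rotvec()/(np.pi/2);s=R.inv().apply(np.array(p)-o["ee_pos"])/0.5
    print("t",round(o["time_s"],2),"pos",o["ee_pos"].round(4),"rot",o["eef_rot"].round(4),"F",o["force"].round(2),"w",round(o["grip_width"],4));print("ROW",t.round(4).tolist(),s.round(4).tolist(), "rows>=",np.linalg.norm(s)*500/41.7)
E
python3 - <<'E'
from h import *
c=cam("wrist");o=get_obs();R=Ro.from_euler('xyz',o["eef_rot"])
print("cam in tool",R.inv().apply(-c["R"].T@np.array(c["tvec"]).ravel()-o["ee_pos"]),"axis",R.inv().apply(c["R"][2]))
go([0.53,-0.197,0.2],-0.024)
E
```

```text
cam in tool [ 0.0717951  -0.00086745 -0.17970119] axis [-2.44798672e-01 -3.23063338e-04  9.69573878e-01]
t 0.3 pos [ 0.2351 -0.4971  0.2053] rot [-3.1412  0.      0.4418] F [-0.12 -0.35 -0.6 ] w 0.0938
ROW [-0.0003, 0.0001, 0.2966] [0.7898, -0.2904, 0.0106] rows>= 10.090320329485575
```

servo_tool --moves '[[[0,0,0.297,0.853,-0.26,0.01,0],[0,0,0.297,0.853,-0.26,0.01,0],[0,0,0.297,0.853,-0.26,0.01,0],[0,0,0.297,0.853,-0.26,0.01,0],[0,0,0.297,0.853,-0.26,0.01,0],[0,0,0.297,0.853,-0.26,0.01,0],[0,0,0.297,0.853,-0.26,0.01,0],[0,0,0.297,0.853,-0.26,0.01,0],[0,0,0.297,0.853,-0.26,0.01,0],[0,0,0.297,0.853,-0.26,0.01,0],[0,0,0.297,0.853,-0.26,0.01,0],[0,0,0.297,0.853,-0.26,0.01,0]]]'

```text
time_s: 1.3
ee_pos: [0.5685, -0.1925, 0.1997]
eef_rot: [-3.14, -0.0, -0.02]
force: [-0.8, 0.3, -1.0]
grip_width: 0.094
```

```bash
cat > look.py <<'E'
from h import *
import sys
n=sys.argv[1];c=cam(n);cv2.imwrite(f"pics/{sys.argv[2]}.png",c["color"][:,:,::-1]);np.save(f"pics/{sys.argv[2]}.npy",c,allow_pickle=True)
E
python3 look.py wrist w1; python3 -c "
from h import *
go([0.565,-0.197,0.2],-0.024)"
```

```text
t 1.35 pos [ 0.5669 -0.1944  0.1996] rot [-3.1407e+00  7.0000e-04 -2.0500e-02] F [ 0.65 -0.41 -0.26] w 0.0941
ROW [-0.0005, 0.0005, 0.0022] [-0.0037, 0.0052, -0.0008] rows>= 0.07694647643456301
```

View pics/w1.png

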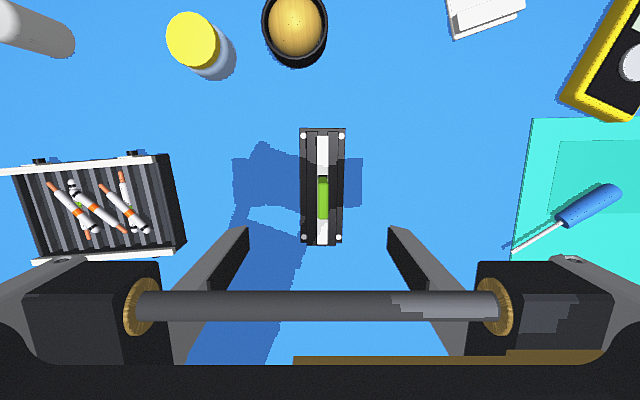

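```bash
cat > st.py <<'E'
from h import *
import sys
c=np.load(sys.argv[1],allow_pickle=True).item();im=c["color"];hsv=cv2.cvtColor(im,cv2.COLOR_RGB2HSV)
x0,y0,x1,y1=map(int,sys.argv[2:6])
def lin(m,z,name):
    mm=np.zeros(m.shape,np.uint8);mm[y0:y1,x0:x1]=m[y0:y1,x0:x1]
    n,l,s,ce=cv2.connectedComponentsWithStats(mm)
    for i in range(1,n):
        if s[i,4]<60: continue
        p=ray(c,np.argwhere(l==i)[:,::-1],z)[:,:2].astype(np.float32)
        r=cv2.minAreaRect(p);print(name,s[i,4],"ctr",np.round(r[0],4),"size",np.round(r[1],4),"ang",round(r[2],2),"uv",ce[i].round(1))
g=(hsv[...,0]>30)&(hsv[...,0]<55)&(hsv[...,1]>120)&(hsv[...,2]>60)
lin(g&(hsv[...,2]>150),0.084,"fintop?");lin(g,0.084,"finall")
w=(hsv[...,1]<50)&(hsv[...,2]>120);lin(w,0.036,"bar")
bl=(hsv[...,0]>95)&(hsv[...,0]<125)&(hsv[...,1]>120);lin(~bl,0.004,"stand plate")
E
python3 st.py pics/w1.npy 293 122 350 250
python3 - <<'E'
import cv2;im=cv2.imread("pics/w1.png");cv2.imwrite("pics/w1z.png",cv2.resize(im[120:255,280:360],None,fx=4,fy=4,interpolation=cv2.INTER_NEAREST))
E
```

```text
fintop? 356 ctr [ 0.5658 -0.1964] size [0.0099 0.0392] ang 88.9 uv [322.5 200.5]
finall 443 ctr [ 0.569 -0.197] size [0.011  0.0457] ang 88.9 uv [322.8 197.7]
bar 468 ctr [ 0.6081 -0.1977] size [0.0135 0.0531] ang 88.85 uv [322.3 154.8]
bar 295 ctr [ 0.5237 -0.1958] size [0.0131 0.057 ] ang 88.85 uv [321.7 230.4]
stand plate 5055 ctr [ 0.5617 -0.196 ] size [0.0588 0.1634] ang 88.07 uv [321.4 184.9]
```

View pics/w1z.png

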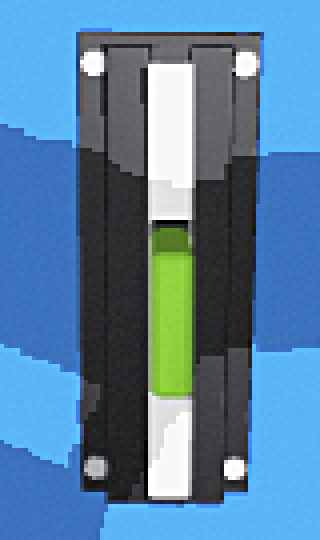

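servo_tool --moves '[[[0,0,0,-0.004,0.005,0.08,0],[0,0,0,-0.004,0.005,0.15,0],[0,0,0,-0.004,0.005,0.22,0],[0,0,0,-0.004,0.005,0.28,0],[0,0,0,-0.004,0.005,0.313,0],[0,0,0,-0.004,0.005,0.313,0],[0,0,0,-0.004,0.005,0.313,0],[0,0,0,-0.004,0.005,0.313,0]]]'

```text
time_s: 2.02
ee_pos: [0.5652, -0.1976, 0.0448]
eef_rot: [-3.142, -0.001, -0.021]
force: [0.8, -0.0, 0.3]
grip_width: 0.0938
```

```bash
python3 look.py wrist w2; python3 -c "
from h import *
go([0.565,-0.197,0.043],-0.022)"
```

```text
t 2.07 pos [ 0.5654 -0.1975  0.045 ] rot [ 3.1414e+00 -1.8000e-03 -2.0900e-02] F [0.13 0.69 0.54] w 0.0941
ROW [0.0001, -0.0011, 0.0007] [-0.0008, -0.0009, 0.004] rows>= 0.05045443521200803
```

View pics/w2.png

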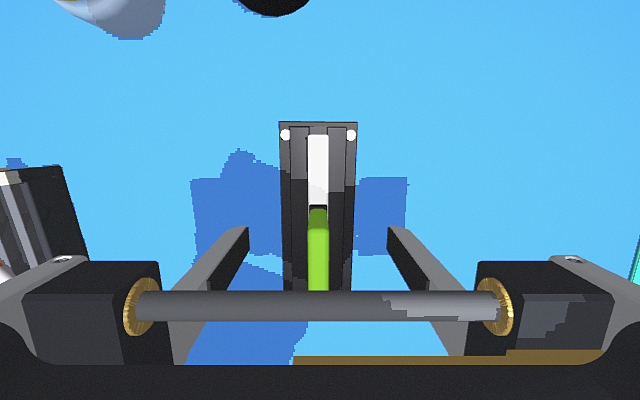

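servo_tool --moves '[[[0,0,0,0,0,0.002,1],[0,0,0,0,0,0.002,1],[0,0,0,0,0,0.002,1],[0,0,0,0,0,0.002,1],[0,0,0,0,0,0.002,1],[0,0,0,0,0,0.002,1],[0,0,0,0,0,0.002,1],[0,0,0,0,0,0.002,1],[0,0,0,0,0,0.002,1],[0,0,0,0,0,0.002,1]]]' --squeeze 40

```text
time_s: 2.9
ee_pos: [0.5654, -0.1975, 0.044]
eef_rot: [3.141, -0.002, -0.021]
force: [0.1, 0.3, -0.0]
grip_width: 0.0311
```

```bash
python3 -c "
from h import *
for i in range(3): go([0.565,-0.197,0.165],-0.022)
print(get_obs()['moment'])"
```

```text
t 2.9 pos [ 0.5654 -0.1975  0.044 ] rot [ 3.1414e+00 -1.7000e-03 -2.0900e-02] F [ 0.07  0.32 -0.02] w 0.0311
ROW [0.0001, -0.0011, 0.0007] [-0.0004, -0.0009, -0.242] rows>= 2.9018631824903975
t 2.9 pos [ 0.5654 -0.1975  0.044 ] rot [ 3.1414e+00 -1.7000e-03 -2.0900e-02] F [ 0.07  0.32 -0.02] w 0.0311
ROW [0.0001, -0.0011, 0.0007] [-0.0004, -0.0009, -0.242] rows>= 2.9018631824903975
t 2.9 pos [ 0.5654 -0.1975  0.044 ] rot [ 3.1414e+00 -1.7000e-03 -2.0900e-02] F [ 0.07  0.32 -0.02] w 0.0311
ROW [0.0001, -0.0011, 0.0007] [-0.0004, -0.0009, -0.242] rows>= 2.9018631824903975
[ 0.05814299  0.06184028 -0.03022856]
```

Still closing (31 mm); give it more rows.

servo_tool --moves '[[[0,0,0,0,0,0,1],[0,0,0,0,0,0,1],[0,0,0,0,0,0,1],[0,0,0,0,0,0,1],[0,0,0,0,0,0,1],[0,0,0,0,0,0,1]]]' --squeeze 40

```text
time_s: 3.4
ee_pos: [0.5653, -0.1975, 0.044]
eef_rot: [3.141, -0.002, -0.021]
force: [1.0, 0.7, -0.8]
grip_width: 0.0118
```

```bash
python3 -c "
from h import *
go([0.565,-0.197,0.165],-0.022)
print(get_obs()['moment'])"
```

```text
t 3.4 pos [ 0.5653 -0.1975  0.044 ] rot [ 3.1415e+00 -1.7000e-03 -2.0900e-02] F [ 0.96  0.71 -0.81] w 0.0118
ROW [0.0001, -0.0011, 0.0007] [-0.0003, -0.0009, -0.2421] rows>= 2.9027486853089823
[ 0.0303321  -0.00066278 -0.00075366]
```

servo_tool --moves '[[[0,0,0,0,0,-0.02,1],[0,0,0,0,0,-0.04,1],[0,0,0,0,0,-0.07,1],[0,0,0,0,0,-0.12,1],[0,0,0,0,0,-0.18,1],[0,0,0,0,0,-0.25,1],[0,0,0,0,0,-0.312,1],[0,0,0,0,0,-0.312,1]]]'

```text
time_s: 4.07
ee_pos: [0.567, -0.1982, 0.2081]
eef_rot: [3.137, -0.012, -0.021]
force: [0.4, -1.8, -0.4]
grip_width: 0.0116
```

```bash
python3 -c "
from h import *
go([0.546,0.0963,0.2],0.068)
print(get_obs()['moment'])"
```

```text
t 4.07 pos [ 0.567  -0.1982  0.2081] rot [ 3.1375 -0.0118 -0.0208] F [ 0.41 -1.85 -0.4 ] w 0.0116
ROW [0.003, -0.0074, -0.0566] [-0.0544, -0.588, 0.0131] rows>= 7.082593735656354
[-0.03592859 -0.0059486  -0.02951475]
```

servo_tool --moves '[[[0,0,-0.005,-0.005,-0.05,0.01,1],[0,0,-0.015,-0.012,-0.12,0.01,1],[0,0,-0.022,-0.02,-0.2,0.01,1],[0,0,-0.03,-0.028,-0.28,0.01,1],[0,0,-0.037,-0.036,-0.36,0.01,1],[0,0,-0.044,-0.044,-0.44,0.01,1],[0,0,-0.05,-0.05,-0.51,0.01,1],[0.003,-0.007,-0.057,-0.054,-0.56,0.013,1],[0.003,-0.007,-0.057,-0.054,-0.588,0.013,1],[0.003,-0.007,-0.057,-0.054,-0.588,0.013,1],[0.003,-0.007,-0.057,-0.054,-0.588,0.013,1]]]'

```text
time_s: 4.98
ee_pos: [0.5461, 0.0966, 0.2005]
eef_rot: [3.142, -0.001, 0.07]
force: [-1.2, -0.2, -1.5]
grip_width: 0.0117
```

```bash
python3 look.py wrist w3;python3 look.py top t3; python3 look.py scene s3; python3 -c "
from h import *
go([0.546,0.0963,0.2],0.068)
print(get_obs()['moment'])
import numpy as np
im=cv2.imread('pics/w3.png');cv2.imwrite('pics/w3z.png',cv2.resize(im[90:290,190:450],None,fx=3,fy=3))
im=cv2.imread('pics/s3.png');cv2.imwrite('pics/s3z.png',cv2.resize(im[100:230,280:440],None,fx=4,fy=4))
"
```

```text
t 5.13 pos [0.5463 0.0953 0.2003] rot [ 3.1416e+00 -9.0000e-04  6.7500e-02] F [-0.18 -0.26 -1.32] w 0.0116
ROW [0.0, -0.0006, -0.0003] [-0.0004, -0.002, 0.0006] rows>= 0.026224599008951972
[ 0.01338785 -0.00989323  0.01948726]
```

View pics/w3.png

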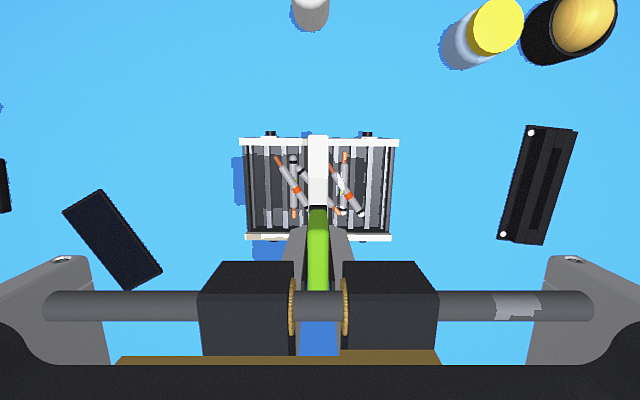

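View pics/s3z.png

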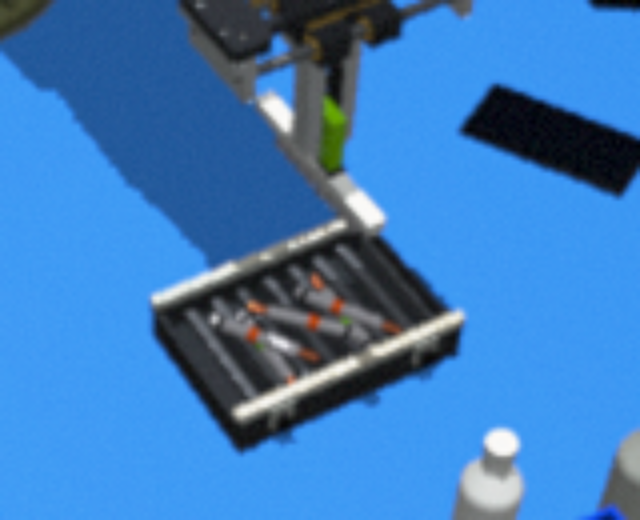

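Run:
```python
from h import *
c=np.load("pics/w3.npy",allow_pickle=True).item();hsv=cv2.cvtColor(c["color"],cv2.COLOR_RGB2HSV)
print("rail corners w",ray(c,[[239,137],[399,139],[245,234],[395,234]],0.041).round(4)[:,:2].tolist())
bl=(hsv[...,0]>95)&(hsv[...,0]<125)&(hsv[...,1]>100)
m=np.zeros(bl.shape,np.uint8);m[146:228,225:300]=(~bl)[146:228,225:300];m[146:228,340:410]=(~bl)[146:228,340:410]
for r in (150,165,180,195,210,222):
    cs=np.where(m[r,236:410])[0]+236;print(r,cs.min(),cs.max(),ray(c,[[cs.min(),r],[cs.max(),r]],0.031)[:,:2].round(4).tolist())
w=(hsv[...,1]<60)&(hsv[...,2]>150)
def fit(rows,cols):
    P=[]
    for col in cols:
        q=np.where(w[rows[0]:rows[1],col])[0]
        if len(q)>=3: P.append((col,rows[0]+q.mean()))
    p=ray(c,P,0.041)[:,:2];k=np.polyfit(p[:,1],p[:,0],1);return k
for rows in((132,150),(228,244)):
    print(fit(rows,list(range(250,300))+list(range(345,390))))
t=np.load("pics/t3.npy",allow_pickle=True).item()
h0=cv2.imread("pics/top0.png");hs=cv2.cvtColor(h0,cv2.COLOR_BGR2HSV)
mo=(((hs[...,0]<14))&(hs[...,1]>150)&(hs[...,2]>170)).astype(np.uint8);mo[:198]=0;mo[252:]=0;mo[:,:240]=0;mo[:,308:]=0
n,l,s,ce=cv2.connectedComponentsWithStats(mo)
C=np.array([0.546,0.0963]);Rz=Ro.from_euler('z',0.068).as_matrix()[:2,:2]
for i in range(1,n):
    p=ray(t,ce[i],0.028)[0,:2];print(s[i,4],ce[i].round(1),"tray",((p-C)@Rz*1000).round(1))
```

```text
rail corners w [[0.6036, 0.1949], [0.6146, 0.0062], [0.4823, 0.187], [0.4959, -0.0055]]
150 243 394 [[0.588, 0.1927], [0.601, 0.0076]]
165 244 392 [[0.5696, 0.1914], [0.5826, 0.0076]]
180 244 391 [[0.5507, 0.1913], [0.5637, 0.0063]]
195 246 390 [[0.5314, 0.1886], [0.5444, 0.005]]
210 247 389 [[0.5116, 0.1871], [0.5245, 0.0036]]
222 247 388 [[0.4952, 0.187], [0.5082, 0.0028]]
[-0.06147254  0.61065391]
[-0.06570661  0.49120821]
6 [271.2 223.8] tray [2.7 5.2]
6 [263.8 225.2] tray [-0.4 28.1]
3 [285.3 227. ] tray [ -9.1 -38.3]
```

View pics/w3z.png

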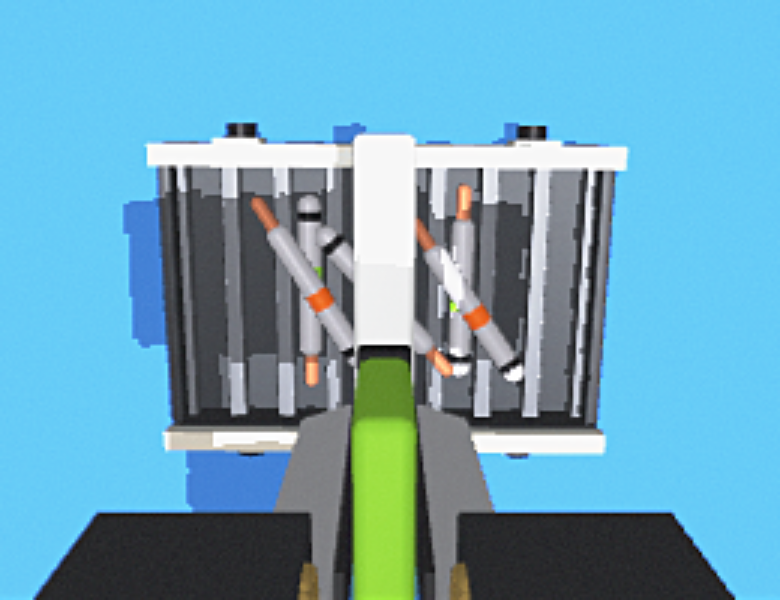

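```bash
cat >> h.py <<'E'
TC=np.array([0.545,0.0975]);TY=0.066;TR=Ro.from_euler('z',TY).as_matrix()[:2,:2]
def tray(p): return ((np.atleast_2d(p)[:,:2]-TC)@TR*1000).round(1)
def world(x,y): return TC+TR@np.array([x,y])/1000
E
python3 - <<'E'
from h import *
c=np.load("pics/w3.npy",allow_pickle=True).item()
f=lambda u,v:(190+u/3,90+v/3)
for n,p in dict(Ctail=f(515,377),Ctip=f(420,225),Atip=f(256,200),Atail=f(350,360),Btip=f(445,372),Btail=f(325,235),s1tip=f(312,380),s1tail=f(308,200),s2tip=f(465,190),s2tail=f(460,370)).items():
    print(n,tray(ray(c,p,0.0255 if n[0]!='s' else .015)))
go([*world(0,-77),0.1],TY);print(world(0,-77),world(0,77))
E
```

```text
Ctail [[-36.1 -58.1]]
Ctip [[ 30.6 -15.3]]
Atip [[40.7 53.5]]
Atail [[-28.7  14.6]]
Btip [[-34.  -27.2]]
Btail [[26.2 24.8]]
s1tip [[-41.2  32.3]]
s1tail [[39.9 32.7]]
s2tip [[ 44.5 -34.8]]
s2tail [[-36.1 -34.8]]
t 5.13 pos [0.5463 0.0953 0.2003] rot [ 3.1416e+00 -9.0000e-04  6.7500e-02] F [-0.18 -0.26 -1.32] w 0.0116
ROW [0.0, -0.0006, 0.001] [-0.0027, 0.1494, 0.2006] rows>= 2.999700673062534
[0.55007831 0.02066765] [0.53992169 0.17433235]
```

servo_tool --moves '[[[0,0,0.001,-0.003,0.05,0.03,1],[0,0,0.001,-0.003,0.11,0.06,1],[0,0,0.001,-0.003,0.151,0.11,1],[0,0,0.001,-0.003,0.151,0.16,1],[0,0,0.001,-0.003,0.151,0.21,1],[0,0,0.001,-0.003,0.151,0.24,1],[0,0,0.001,-0.003,0.151,0.25,1],[0,0,0.001,-0.003,0.151,0.25,1],[0,0,0.001,-0.003,0.151,0.25,1]]]'

```text
time_s: 5.88
ee_pos: [0.5504, 0.0194, 0.0762]
eef_rot: [3.141, -0.002, 0.065]
force: [0.3, 0.4, -1.5]
grip_width: 0.0119
```

```bash
sed -i 's/0.545,0.0975/0.545,0.0965/' h.py; python3 look.py wrist w4; python3 -c "
from h import *
go([*world(0,-77),0.066],TY)
print(get_obs()['moment'])
im=cv2.imread('pics/w4.png');cv2.imwrite('pics/w4z.png',cv2.resize(im[70:300,150:450],None,fx=2.6,fy=2.6))
"
```

```text
t 5.93 pos [0.5507 0.0196 0.0767] rot [ 3.1413e+00 -2.7000e-03  6.5600e-02] F [-0.72 -0.03 -1.43] w 0.0115
ROW [0.0002, -0.0017, -0.0003] [-0.0012, -0.0003, 0.0213] rows>= 0.2558061923032304
[-0.01601539  0.00081962  0.02769463]
```

View pics/w4z.png

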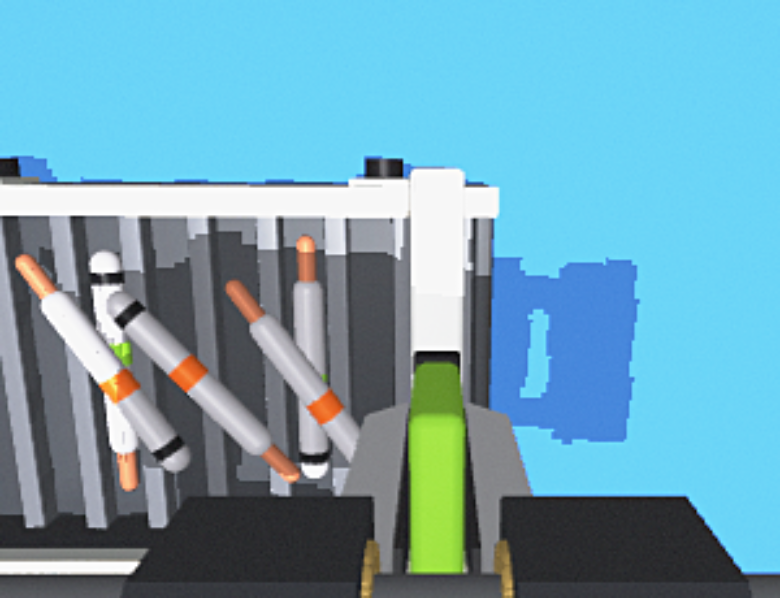

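servo_tool --moves '[[[0,0,0,-0.001,0,0.01,1],[0,0,0,-0.001,0,0.018,1],[0,0,0,-0.001,0,0.022,1],[0,0,0,-0.001,0,0.024,1],[0,0,0,-0.001,0,0.025,1],[0,0,0,-0.001,0,0.025,1]]]'

```text
time_s: 6.43
ee_pos: [0.5502, 0.0196, 0.0641]
eef_rot: [3.141, -0.003, 0.066]
force: [-0.5, 0.2, -0.7]
grip_width: 0.012
```

servo_tool --moves '[[[0,0,0,0,0,0.001,1],[0,0,0,0,0,0.0015,1],[0,0,0,0,0,0.002,1],[0,0,0,0,0,0.002,1]]]'

```text
time_s: 6.77
ee_pos: [0.5502, 0.0196, 0.0631]
eef_rot: [3.141, -0.003, 0.066]
force: [-0.4, 0.4, -1.6]
grip_width: 0.0115
```

servo_tool --moves '[[[0,0,0,0,0,0.001,1],[0,0,0,0,0,0.0015,1],[0,0,0,0,0,0.0015,1]]]'

```text
time_s: 7.02
ee_pos: [0.5502, 0.0196, 0.0623]
eef_rot: [3.141, -0.003, 0.066]
force: [-0.3, -0.3, -1.1]
grip_width: 0.0116
```

servo_tool --moves '[[[0,0,0,0,0,0.0007,1],[0,0,0,0,0,0.0015,1],[0,0,0,0,0,0.0015,1]]]'

```text
time_s: 7.27
ee_pos: [0.5503, 0.0196, 0.062]
eef_rot: [3.141, -0.003, 0.066]
force: [-2.1, 0.3, 5.0]
grip_width: 0.0117
```

servo_tool --moves '[[[0,0,0,0,0,0.0007,1],[0,0,0,0,0,0.0012,1],[0,0,0,0,0,0.0012,1]]]'

```text
time_s: 7.52
ee_pos: [0.5504, 0.0196, 0.062]
eef_rot: [3.141, -0.003, 0.066]
force: [-4.0, 0.4, 8.9]
grip_width: 0.0117
```

servo_tool --moves '[[[0,0,0,0,0,0.0002,1],[0,0,0,0,0,0.0003,1],[0,0,0,0,0,0.0003,1]]]'

```text
time_s: 7.77
ee_pos: [0.5505, 0.0196, 0.062]
eef_rot: [3.141, -0.003, 0.066]
force: [-1.6, -0.5, 4.9]
grip_width: 0.0119
```

```bash
python3 -c "
from h import *
go([*world(0,-77),0.062],TY)
print(get_obs()['moment'],tray(get_obs()['ee_pos']))
"
```

```text
t 7.77 pos [0.5505 0.0196 0.062 ] rot [ 3.1412 -0.0035  0.0657] F [-1.59 -0.52  4.94] w 0.0119
ROW [0.0002, -0.0022, -0.0002] [-0.0009, -0.0003, -0.0001] rows>= 0.010680615822456675
[0.00828922 0.47224832 0.02182376] [[  0.4 -77.1]]
```

servo_tool --moves '[[[0,-0.002,0,-0.001,0,0.0,1],[0,-0.003,0,-0.001,0,0.0001,1],[0,-0.003,0,-0.001,0,0.0001,1]]]'

```text
time_s: 8.02
ee_pos: [0.5502, 0.0195, 0.0621]
eef_rot: [3.141, 0.001, 0.066]
force: [-1.0, 0.7, 3.6]
grip_width: 0.0119
```

```bash
cat > s.py <<'E'
from h import *
o=get_obs();print("t",round(o["time_s"],2),"F",o["force"].round(2),"M",o["moment"].round(3),"rot",o["eef_rot"].round(4),"z",o["ee_pos"][2].round(5),"tray",tray(o["ee_pos"]))
E
python3 s.py
```

```text
t 8.02 F [-0.99  0.69  3.59] M [ 0.081  0.028 -0.024] rot [3.1412e+00 9.0000e-04 6.5700e-02] z 0.06206 tray [[  0.1 -77.1]]
```

servo_tool --moves '[[[0,0,0,0,-0.002,0.0001,1],[0,0,0,0,-0.004,0.0001,1],[0,0,0,0,-0.007,0.0001,1],[0,0,0,0,-0.01,0.0001,1],[0,0,0,0,-0.013,0.0001,1],[0,0,0,0,-0.016,0.0001,1]]]'

```text
time_s: 8.52
ee_pos: [0.5497, 0.0277, 0.062]
eef_rot: [3.141, 0.001, 0.066]
force: [0.5, -1.3, 3.3]
grip_width: 0.0121
```

```bash
python3 s.py
```

```text
t 8.52 F [ 0.45 -1.32  3.27] M [-0.24  -0.299 -0.111] rot [3.1411e+00 7.0000e-04 6.5700e-02] z 0.06204 tray [[  0.2 -69. ]]
```

servo_tool --moves '[[[0,0.0005,0,0,-0.003,0.0001,1],[0,0.001,0,0,-0.006,0.0001,1],[0,0.001,0,0,-0.009,0.0001,1],[0,0.001,0,0,-0.012,0.0001,1],[0,0.001,0,0,-0.015,0.0001,1],[0,0.001,0,0,-0.018,0.0001,1],[0,0.001,0,0,-0.021,0.0001,1],[0,0.001,0,0,-0.024,0.0001,1]]]'

```text
time_s: 9.18
ee_pos: [0.5489, 0.0398, 0.062]
eef_rot: [3.141, -0.001, 0.066]
force: [0.0, -0.9, 2.6]
grip_width: 0.0119
```

```bash
python3 s.py
```

```text
t 9.18 F [ 0.01 -0.91  2.62] M [-0.307 -0.162  0.042] rot [ 3.1411e+00 -9.0000e-04  6.5700e-02] z 0.062 tray [[  0.2 -56.9]]
```

Good control. Continue at ~18 mm/s.

servo_tool --moves '[[[0,0,0,0,-0.003,0.0001,1],[0,0,0,0,-0.006,0.0001,1],[0,0,0,0,-0.009,0.0001,1],[0,0,0,0,-0.012,0.0001,1],[0,0,0,0,-0.015,0.0001,1],[0,0,0,0,-0.018,0.0001,1],[0,0,0,0,-0.021,0.0001,1],[0,0,0,0,-0.024,0.0001,1]]]'

```text
time_s: 9.85
ee_pos: [0.5481, 0.0519, 0.062]
eef_rot: [3.141, -0.001, 0.066]
force: [0.0, -1.6, 5.1]
grip_width: 0.0116
```

```bash
python3 s.py;python3 look.py top t5; python3 look.py wrist w5; python3 -c "
import cv2
im=cv2.imread('pics/w5.png');cv2.imwrite('pics/w5z.png',cv2.resize(im[70:300,150:450],None,fx=2.6,fy=2.6))"
```

```text
t 9.85 F [ 0.02 -1.65  5.11] M [-0.405 -0.166  0.053] rot [ 3.1411e+00 -9.0000e-04  6.5700e-02] z 0.06196 tray [[  0.2 -44.7]]
```

View pics/w5z.png

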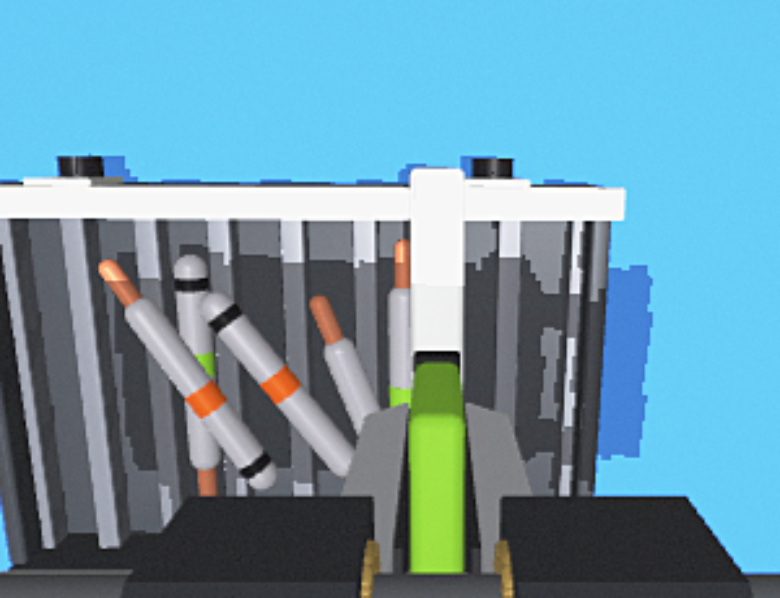

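servo_tool --moves '[[[0,0,0,0,-0.003,0,1],[0,0,0,0,-0.006,0,1],[0,0,0,0,-0.009,0,1],[0,0,0,0,-0.012,0,1],[0,0,0,0,-0.015,0,1],[0,0,0,0,-0.018,0,1],[0,0,0,0,-0.021,0,1],[0,0,0,0,-0.024,0,1]]]'

```text
time_s: 10.62
ee_pos: [0.5473, 0.0642, 0.062]
eef_rot: [3.141, -0.001, 0.066]
force: [-0.4, -2.5, 4.3]
grip_width: 0.0117
```

```bash
python3 s.py
```

```text
t 10.62 F [-0.44 -2.49  4.32] M [-0.469 -0.145 -0.023] rot [ 3.1413e+00 -9.0000e-04  6.5900e-02] z 0.06196 tray [[  0.2 -32.4]]
```

servo_tool --moves '[[[0,0,0,0,-0.003,-0.0001,1],[0,0,0,0,-0.006,-0.0001,1],[0,0,0,0,-0.009,-0.0001,1],[0,0,0,0,-0.012,-0.0001,1],[0,0,0,0,-0.015,-0.0001,1],[0,0,0,0,-0.018,-0.0001,1],[0,0,0,0,-0.021,-0.0001,1],[0,0,0,0,-0.024,-0.0001,1]]]'

```text
time_s: 11.28
ee_pos: [0.5465, 0.0763, 0.062]
eef_rot: [3.141, -0.001, 0.066]
force: [0.7, -1.5, 3.2]
grip_width: 0.0118
```

```bash
python3 s.py; python3 look.py wrist w6; python3 -c "
import cv2
im=cv2.imread('pics/w6.png');cv2.imwrite('pics/w6z.png',cv2.resize(im[70:300,150:450],None,fx=2.6,fy=2.6))"
```

```text
t 11.28 F [ 0.69 -1.47  3.24] M [-0.242 -0.179  0.045] rot [ 3.1414e+00 -8.0000e-04  6.5900e-02] z 0.06195 tray [[  0.1 -20.2]]
```

View pics/w6z.png

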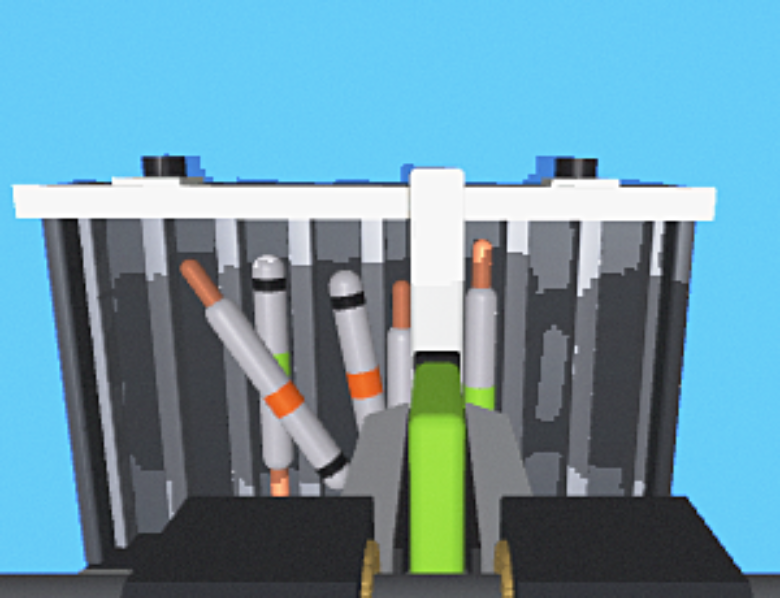

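servo_tool --moves '[[[0,0,0,0,-0.003,-0.0001,1],[0,0,0,0,-0.006,-0.0001,1],[0,0,0,0,-0.009,-0.0001,1],[0,0,0,0,-0.012,-0.0001,1],[0,0,0,0,-0.015,-0.0001,1],[0,0,0,0,-0.018,-0.0001,1],[0,0,0,0,-0.021,-0.0001,1],[0,0,0,0,-0.024,-0.0001,1]]]'

```text
time_s: 12.0
ee_pos: [0.5456, 0.0887, 0.062]
eef_rot: [3.141, -0.001, 0.066]
force: [-0.1, -0.2, 2.1]
grip_width: 0.0117
```

```bash
python3 s.py
```

```text
t 12.0 F [-0.07 -0.19  2.13] M [-0.126 -0.137  0.11 ] rot [ 3.1415e+00 -8.0000e-04  6.6000e-02] z 0.06199 tray [[ 0.1 -7.8]]
```

servo_tool --moves '[[[0,0,0,0,-0.003,0,1],[0,0,0,0,-0.006,0,1],[0,0,0,0,-0.009,0,1],[0,0,0,0,-0.012,0,1],[0,0,0,0,-0.015,0,1],[0,0,0,0,-0.018,0,1],[0,0,0,0,-0.021,0,1],[0,0,0,0,-0.024,0,1]]]'

```text
time_s: 12.67
ee_pos: [0.5448, 0.1008, 0.062]
eef_rot: [3.141, -0.001, 0.066]
force: [-0.1, -1.3, 2.4]
grip_width: 0.0117
```

```bash
python3 s.py
```

```text
t 12.67 F [-0.12 -1.3   2.39] M [-0.22  -0.161 -0.01 ] rot [ 3.1415e+00 -7.0000e-04  6.6000e-02] z 0.06198 tray [[0.1 4.3]]
```

servo_tool --moves '[[[0,0,0,0,-0.003,0,1],[0,0,0,0,-0.006,0,1],[0,0,0,0,-0.009,0,1],[0,0,0,0,-0.012,0,1],[0,0,0,0,-0.015,0,1],[0,0,0,0,-0.018,0,1],[0,0,0,0,-0.021,0,1],[0,0,0,0,-0.024,0,1]]]'

```text
time_s: 13.33
ee_pos: [0.544, 0.1129, 0.062]
eef_rot: [3.141, -0.001, 0.066]
force: [0.2, -1.0, 2.1]
grip_width: 0.0118
```

```bash
python3 s.py; python3 look.py wrist w7; python3 -c "
import cv2
im=cv2.imread('pics/w7.png');cv2.imwrite('pics/w7z.png',cv2.resize(im[70:300,190:490],None,fx=2.6,fy=2.6))"
```

```text
t 13.33 F [ 0.15 -0.95  2.07] M [-0.174 -0.191 -0.017] rot [ 3.1415e+00 -7.0000e-04  6.6000e-02] z 0.062 tray [[ 0.1 16.5]]
```

View pics/w7z.png

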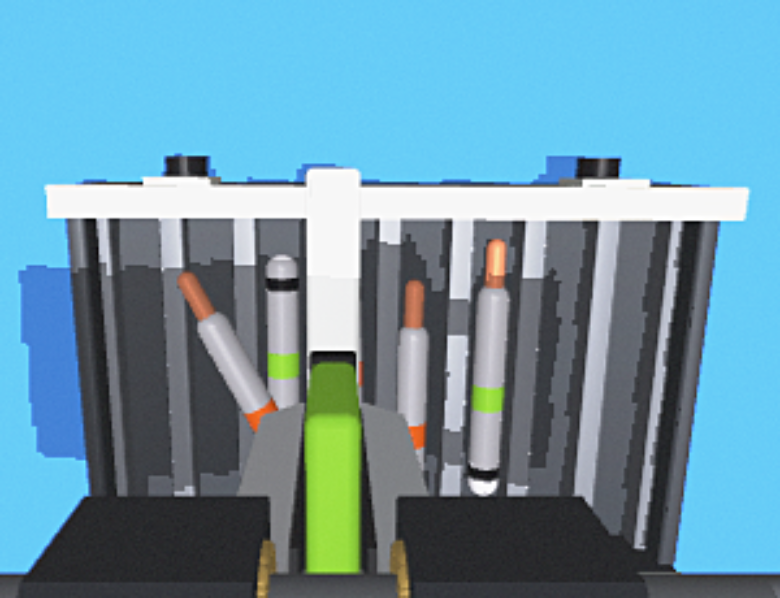

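servo_tool --moves '[[[0,0,0,0,-0.003,0,1],[0,0,0,0,-0.006,0,1],[0,0,0,0,-0.009,0,1],[0,0,0,0,-0.012,0,1],[0,0,0,0,-0.015,0,1],[0,0,0,0,-0.018,0,1],[0,0,0,0,-0.021,0,1],[0,0,0,0,-0.024,0,1],[0,0,0,0,-0.027,0,1],[0,0,0,0,-0.03,0,1]]]'

```text
time_s: 14.22
ee_pos: [0.543, 0.1283, 0.062]
eef_rot: [3.142, -0.001, 0.066]
force: [0.4, -1.2, 2.0]
grip_width: 0.0117
```

```bash
python3 s.py
```

```text
t 14.22 F [ 0.39 -1.24  2.03] M [-0.237 -0.158 -0.019] rot [ 3.1415e+00 -7.0000e-04  6.6200e-02] z 0.06198 tray [[ 0.1 31.8]]
```

servo_tool --moves '[[[0,0,0,0,-0.003,0,1],[0,0,0,0,-0.006,0,1],[0,0,0,0,-0.009,0,1],[0,0,0,0,-0.012,0,1],[0,0,0,0,-0.015,0,1],[0,0,0,0,-0.018,0,1],[0,0,0,0,-0.021,0,1],[0,0,0,0,-0.024,0,1]]]'

```text
time_s: 14.88
ee_pos: [0.5422, 0.1404, 0.062]
eef_rot: [3.142, -0.001, 0.066]
force: [0.3, -1.5, 2.8]
grip_width: 0.0121
```

```bash
python3 s.py; python3 look.py wrist w8; python3 -c "
import cv2
im=cv2.imread('pics/w8.png');cv2.imwrite('pics/w8z.png',cv2.resize(im[70:300,190:490],None,fx=2.6,fy=2.6))"
```

```text
t 14.88 F [ 0.3  -1.54  2.84] M [-0.168 -0.156 -0.025] rot [ 3.1415e+00 -6.0000e-04  6.6100e-02] z 0.06195 tray [[ 0.1 44. ]]
```

View pics/w8z.png

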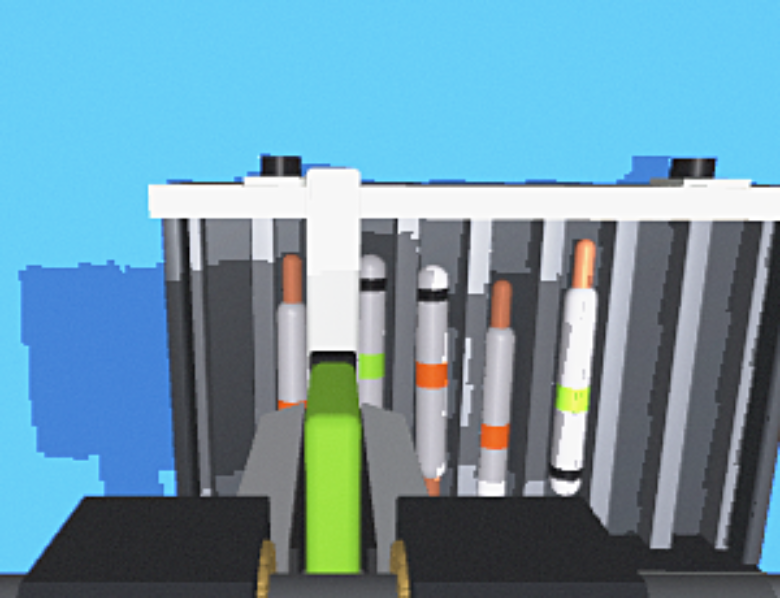

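servo_tool --moves '[[[0,0,0,0,-0.003,-0.0001,1],[0,0,0,0,-0.006,-0.0001,1],[0,0,0,0,-0.009,-0.0001,1],[0,0,0,0,-0.012,-0.0001,1],[0,0,0,0,-0.015,-0.0001,1],[0,0,0,0,-0.018,-0.0001,1],[0,0,0,0,-0.021,-0.0001,1],[0,0,0,0,-0.024,-0.0001,1]]]'

```text
time_s: 15.6
ee_pos: [0.5413, 0.1528, 0.062]
eef_rot: [-3.142, -0.001, 0.066]
force: [-0.3, -0.6, 1.9]
grip_width: 0.0119
```

```bash
python3 s.py
```

```text
t 15.6 F [-0.25 -0.65  1.9 ] M [-0.022 -0.167  0.003] rot [-3.1415e+00 -6.0000e-04  6.6300e-02] z 0.062 tray [[ 0.  56.4]]
```

servo_tool --moves '[[[0,0,0,0,-0.003,0,1],[0,0,0,0,-0.006,0,1],[0,0,0,0,-0.009,0,1],[0,0,0,0,-0.012,0,1],[0,0,0,0,-0.015,0,1],[0,0,0,0,-0.018,0,1],[0,0,0,0,-0.021,0,1],[0,0,0,0,-0.024,0,1],[0,0,0,0,-0.027,0,1]]]'

```text
time_s: 16.35
ee_pos: [0.5404, 0.1663, 0.062]
eef_rot: [-3.142, -0.001, 0.066]
force: [-0.6, -0.1, 1.4]
grip_width: 0.0117
```

```bash
python3 s.py; python3 look.py wrist w9; python3 -c "
import cv2
im=cv2.imread('pics/w9.png');cv2.imwrite('pics/w9z.png',cv2.resize(im[70:300,230:530],None,fx=2.6,fy=2.6))"
```

```text
t 16.35 F [-0.64 -0.06  1.41] M [-0.01  -0.113 -0.039] rot [-3.1415e+00 -6.0000e-04  6.6200e-02] z 0.06198 tray [[ 0. 70.]]
```

View pics/w9z.png

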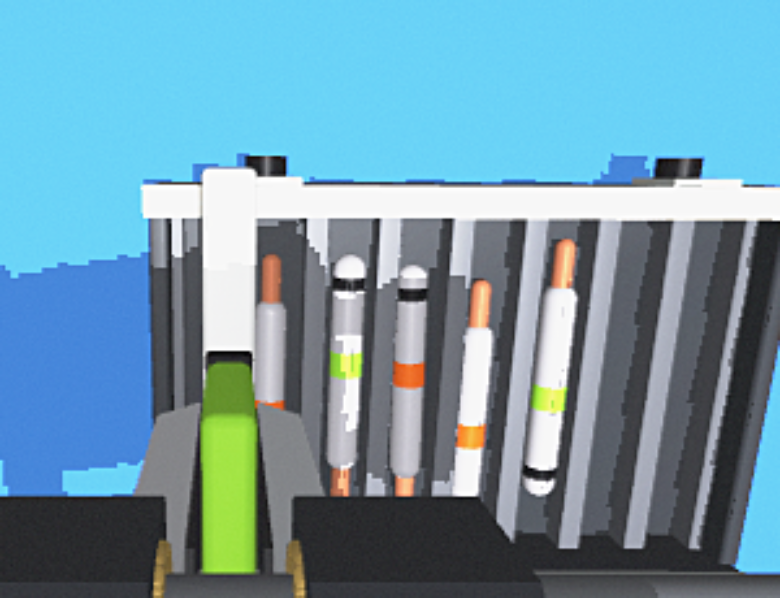

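All five look seated, one per groove; I'll hold on the rails briefly to satisfy the dwell.

servo_tool --moves '[[[0,0,0,0,-0.001,0.0001,1],[0,0,0,0,-0.002,0.0001,1],[0,0,0,0,-0.003,0.0001,1],[0,0,0,0,-0.003,0.0001,1],[0,0,0,0,-0.003,0.0001,1],[0,0,0,0,-0.003,0.0001,1]]]'

```text
time_s: 16.9
ee_pos: [0.5403, 0.1681, 0.062]
eef_rot: [-3.141, -0.001, 0.066]
force: [0.6, 0.7, 2.8]
grip_width: 0.0122
```

```bash
python3 s.py; python3 look.py scene s9; python3 look.py top t9; python3 -c "
import cv2
im=cv2.imread('pics/s9.png');cv2.imwrite('pics/s9z.png',cv2.resize(im[100:230,280:440],None,fx=4.5,fy=4.5))
im=cv2.imread('pics/t9.png');cv2.imwrite('pics/t9z.png',cv2.resize(im[190:260,230:330],None,fx=6,fy=6))"
```

```text
t 16.9 F [0.58 0.7  2.82] M [ 0.008 -0.136 -0.005] rot [-3.1413e+00 -7.0000e-04  6.6400e-02] z 0.06198 tray [[ 0.  71.8]]
```

View pics/s9z.png

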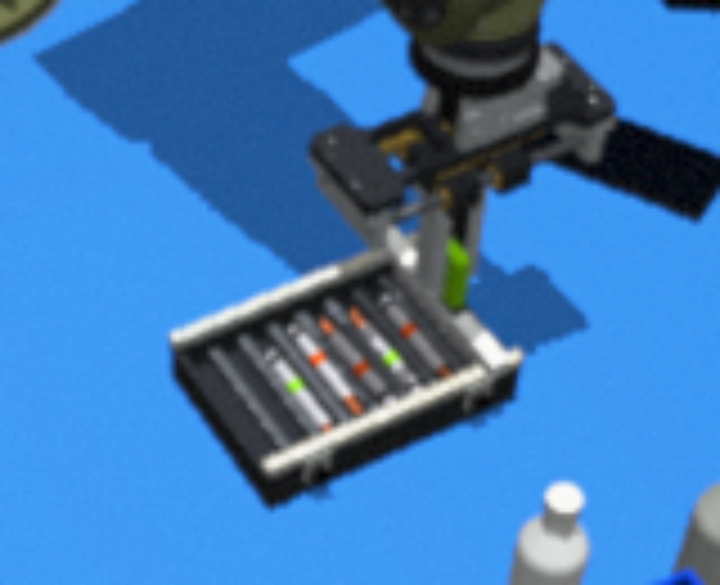

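View pics/t9z.png

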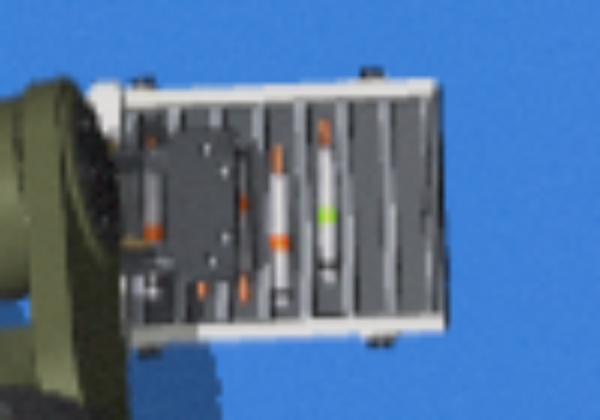

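servo_tool --moves '[[[0,0,0,0,0,-0.01,1],[0,0,0,0,0,-0.03,1],[0,0,0,0,0,-0.07,1],[0,0,0,0,0,-0.12,1],[0,0,0,0,0,-0.17,1],[0,0,0,0,0,-0.18,1],[0,0,0,0,0,-0.18,1]]]'

```text
time_s: 17.58
ee_pos: [0.5409, 0.1683, 0.1538]
eef_rot: [-3.141, -0.004, 0.066]
force: [0.2, -0.5, -1.9]
grip_width: 0.0114
```

```bash
python3 -c "
from h import *
go([0.5653,-0.1975,0.11],-0.021,pitch=-0.0018)"
```

```text
t 17.58 pos [0.5409 0.1683 0.1538] rot [-3.1407 -0.0039  0.0664] F [ 0.22 -0.45 -1.9 ] w 0.0114
ROW [-0.0007, -0.0013, 0.0556] [-0.0001, 0.7332, 0.0869] rows>= 8.853494503870985
```

servo_tool --moves '[[[0,0,0.004,0,0.05,0,1],[0,0,0.01,0,0.12,0,1],[0,0,0.015,0,0.2,0,1],[0,0,0.02,0,0.28,0,1],[0,0,0.027,0,0.36,0,1],[0,0,0.033,0,0.44,0,1],[0,0,0.04,0,0.52,0,1],[0,0,0.046,0,0.6,0,1],[0,0,0.052,0,0.67,0,1],[-0.001,-0.001,0.056,0,0.72,0.04,1],[-0.001,-0.001,0.056,0,0.733,0.08,1],[-0.001,-0.001,0.056,0,0.733,0.087,1]]]'

```text
time_s: 18.58
ee_pos: [0.563, -0.1984, 0.1049]
eef_rot: [-3.14, 0.004, -0.024]
force: [0.2, 1.4, -3.0]
grip_width: 0.0117
```

servo_tool --moves '[[[0,0,0,0,0,0,1],[0,0,0,0,0,0,1]]]'

```text
time_s: 18.75
ee_pos: [0.5624, -0.1976, 0.1039]
eef_rot: [-3.138, 0.007, -0.024]
force: [-0.0, -0.2, -1.4]
grip_width: 0.0117
```

```bash
python3 look.py wrist w10; python3 look.py scene s10;python3 -c "
from h import *
go([0.5653,-0.1975,0.085],-0.021,pitch=-0.0018)
im=cv2.imread('pics/w10.png');cv2.imwrite('pics/w10z.png',cv2.resize(im[70:300,190:490],None,fx=2.6,fy=2.6))
im=cv2.imread('pics/s10.png');cv2.imwrite('pics/s10z.png',cv2.resize(im[150:260,200:320],None,fx=5,fy=5))"
```

```text
t 18.85 pos [ 0.5633 -0.1977  0.1055] rot [-3.1397  0.0038 -0.0231] F [-0.07 -0.08 -0.82] w 0.012
ROW [-0.0012, 0.0036, -0.0014] [0.0041, -0.0003, 0.041] rows>= 0.49447179364839383
```

View pics/w10z.png

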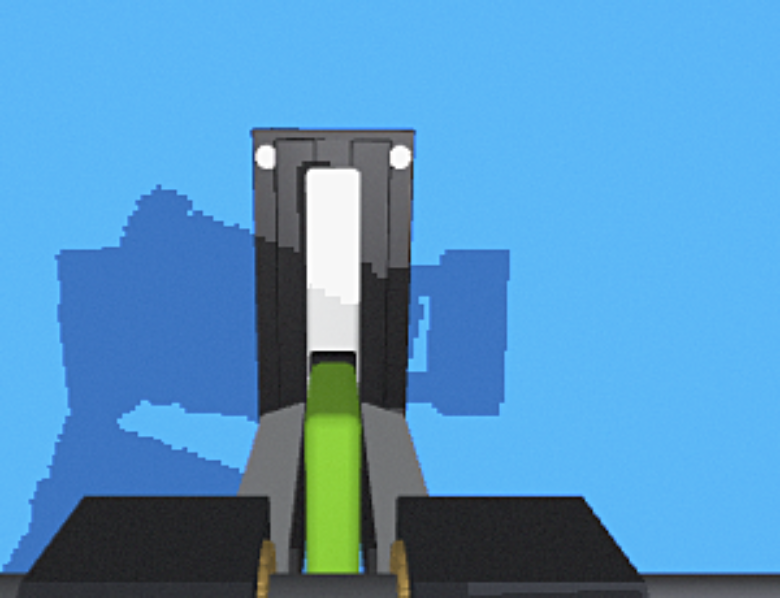

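View pics/s10z.png

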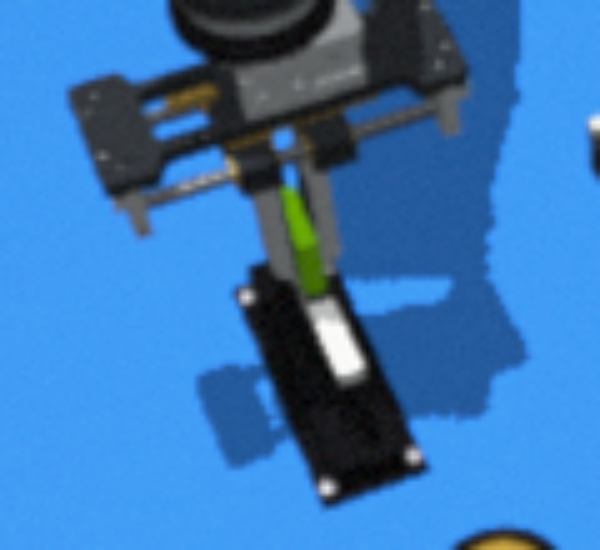

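servo_tool --moves '[[[0,0.002,0,0.002,0,0.02,1],[-0.001,0.004,-0.001,0.004,0,0.04,1],[-0.001,0.004,-0.001,0.004,0,0.06,1],[-0.001,0.004,-0.001,0.004,0,0.071,1],[-0.001,0.004,-0.001,0.004,0,0.071,1],[-0.001,0.004,-0.001,0.004,0,0.071,1]]]'

```text
time_s: 19.35
ee_pos: [0.565, -0.1975, 0.0696]
eef_rot: [-3.141, -0.002, -0.022]
force: [-0.5, -0.6, -0.7]
grip_width: 0.0121
```

```bash
python3 -c "
from h import *
go([0.5653,-0.1975,0.05],-0.021,pitch=-0.0018)"
```

```text
t 19.35 pos [ 0.565  -0.1975  0.0696] rot [-3.1409e+00 -1.7000e-03 -2.1500e-02] F [-0.51 -0.57 -0.75] w 0.0121
ROW [-0.0004, 0.0001, -0.0003] [0.0004, -0.0, 0.0392] rows>= 0.46953034666917254
```

servo_tool --moves '[[[0,0,0,0,0,0.005,1],[0,0,0,0,0,0.01,1],[0,0,0,0,0,0.015,1],[0,0,0,0,0,0.02,1],[0,0,0,0,0,0.02,1]]]'

```text
time_s: 19.77
ee_pos: [0.5648, -0.1975, 0.059]
eef_rot: [-3.141, -0.001, -0.022]
force: [-0.4, 0.4, -1.2]
grip_width: 0.0117
```

servo_tool --moves '[[[0,0,0,0,0,0.005,1],[0,0,0,0,0,0.01,1],[0,0,0,0,0,0.015,1],[0,0,0,0,0,0.02,1],[0,0,0,0,0,0.024,1],[0,0,0,0,0,0.026,1],[0,0,0,0,0,0.026,1]]]'

```text
time_s: 20.35
ee_pos: [0.5648, -0.1974, 0.0458]
eef_rot: [-3.141, -0.001, -0.022]
force: [-0.3, -0.4, -0.5]
grip_width: 0.0116
```

servo_tool --moves '[[[0,0,0,0,0,0.001,1],[0,0,0,0,0,0.002,1],[0,0,0,0,0,0.0025,1],[0,0,0,0,0,0.0025,1]]]'

```text
time_s: 20.68
ee_pos: [0.5648, -0.1974, 0.0445]
eef_rot: [-3.141, -0.001, -0.022]
force: [-0.2, -0.3, -1.1]
grip_width: 0.0117
```

servo_tool --moves '[[[0,0,0,0,0,0.0006,1],[0,0,0,0,0,0.0012,1],[0,0,0,0,0,0.0012,1]]]'

```text
time_s: 20.93
ee_pos: [0.5648, -0.1974, 0.044]
eef_rot: [-3.141, -0.001, -0.022]
force: [-0.3, -0.4, -1.3]
grip_width: 0.0121
```

servo_tool --moves '[[[0,0,0,0,0,0.0006,1],[0,0,0,0,0,0.001,1],[0,0,0,0,0,0.001,1]]]'

```text
time_s: 21.18
ee_pos: [0.5649, -0.1975, 0.0439]
eef_rot: [-3.141, -0.001, -0.022]
force: [-3.3, 1.2, 5.0]
grip_width: 0.0115
```

Bar is down on the block. Release, opening gradually and then fully.

servo_tool --moves '[[[0,0,0,0,0,0,0.85],[0,0,0,0,0,0,0.7],[0,0,0,0,0,0,0.5],[0,0,0,0,0,0,0.3],[0,0,0,0,0,0,0],[0,0,0,0,0,0,0],[0,0,0,0,0,0,0],[0,0,0,0,0,0,0],[0,0,0,0,0,0,0],[0,0,0,0,0,0,0],[0,0,0,0,0,0,0],[0,0,0,0,0,0,0]]]'

```text
time_s: 22.18
ee_pos: [0.5649, -0.1975, 0.0439]
eef_rot: [-3.141, -0.001, -0.022]
force: [-0.3, -0.6, 0.7]
grip_width: 0.084
```

servo_tool --moves '[[[0,0,0,0,0,-0.03,0],[0,0,0,0,0,-0.08,0],[0,0,0,0,0,-0.14,0],[0,0,0,0,0,-0.2,0],[0,0,0,0,0,-0.27,0],[0,0,0,0,0,-0.31,0],[0,0,0,0,0,-0.31,0],[0,0,0,0,0,-0.31,0],[0,0,0,0,0,-0.31,0],[0,0,0,0,0,-0.31,0]]]'

```text
time_s: 23.02
ee_pos: [0.5642, -0.1974, 0.1973]
eef_rot: [-3.14, 0.001, -0.022]
force: [-0.2, 0.3, 0.0]
grip_width: 0.094
```

```bash
python3 look.py wrist w11; python3 look.py scene s11;python3 look.py top t11; python3 st.py pics/w11.npy 293 122 350 250; python3 s.py; python3 -c "
import cv2
im=cv2.imread('pics/s11.png');cv2.imwrite('pics/s11z.png',cv2.resize(im[130:260,220:420],None,fx=4,fy=4))
im=cv2.imread('pics/w11.png');cv2.imwrite('pics/w11z.png',cv2.resize(im[110:260,0:380],None,fx=2,fy=2))"
```

```text
fintop? 366 ctr [ 0.5648 -0.1962] size [0.0106 0.0399] ang 88.56 uv [317.6 197.7]
finall 455 ctr [ 0.568  -0.1964] size [0.0109 0.0462] ang 88.81 uv [317.9 195.1]
bar 498 ctr [ 0.6106 -0.1976] size [0.0621 0.0229] ang 11.61 uv [318.1 150.9]
bar 285 ctr [ 0.5123 -0.1952] size [0.013  0.0354] ang 88.83 uv [318.  229.3]
stand plate 5122 ctr [ 0.5624 -0.1958] size [0.059  0.1623] ang 88.41 uv [317.8 181.9]
t 23.17 F [ 0.63 -0.   -0.55] M [ 0.018 -0.014 -0.031] rot [-3.1402e+00  3.0000e-04 -2.1600e-02] z 0.19796 tray [[   0.  -294.6]]
```

View pics/w11z.png

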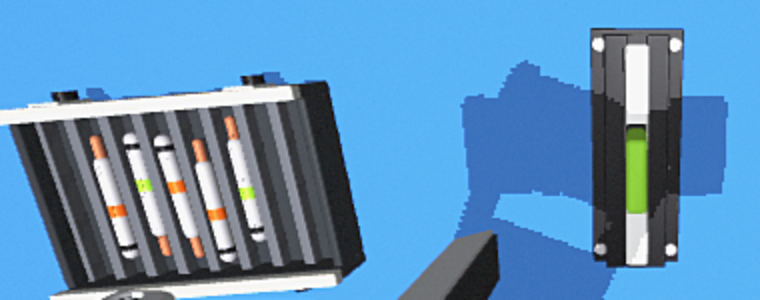

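View pics/s11z.png

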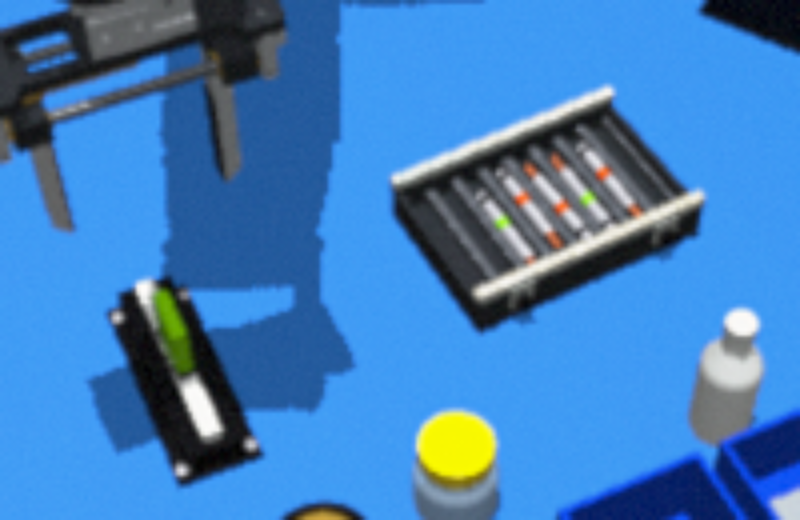

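View pics/t11.png

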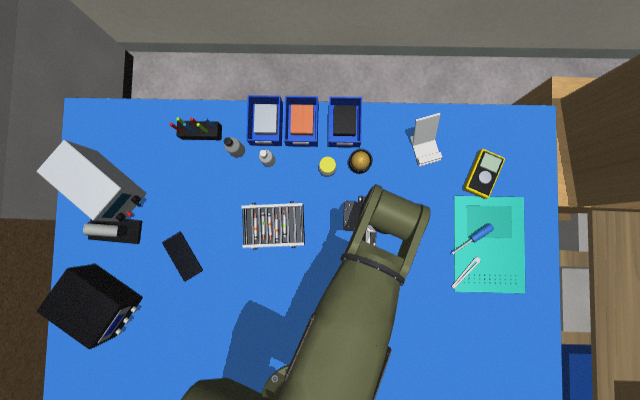

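All five cartridges lie in separate grooves, the rake stands upright in its stand, and nothing else has moved.

```bash
python3 -c "
from station import *
print(hand_in())"
```

```text
the job is handed in; nothing more can be done
None
```

The job is done and handed in at about 23 s: all three crooked cartridges were combed into grooves of their own, and the rake is back in its stand. I felt for the rails and made contact at a tool height of about 0.062 m. One sweep across the tray at about 18 mm/s did the combing, mostly with about 3 to 5.5 N on the rails.

**Last checks, all from camera images:**
- **Cartridges:** all five lie in separate grooves, the combed ones at about +55, +11 and −11 mm across the tray. I judged their depth by eye and did not measure it.
- **Rake:** it stands upright on the block. The grip fin is within about 1 mm and 0.01 rad of where it started.
- **Robot and bystanders:** the gripper is open and clear above the stand. The other things on the bench look unmoved from above, by eye only.

**What did not go to plan:**
- **Too much force at first contact:** one extra step down pushed the rails to about 10 N. The bar was also resting mostly on one rail. I eased off and levelled it before combing.
- **Force slightly high once while combing:** the rail force read about 6.3 N at one point, just over the 6 N band, and I reduced it on the next moves.
- **One bar measurement is off:** in the last wrist picture the far half of the bar measured at a wrong angle, most likely because a white dot on the stand merged with it. The fin and the near half of the bar agreed with the start.

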